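Hang the piercing saw on the revolving tool stand

TASK

Put the piercing saw away: turn the revolving tool stand until the empty hook clicks into its stop over the brass mark at the front of the base. Then take the saw out of its slotted block and hang it by its top arm on that hook, handle up, pressing it gently down past the spring keeper until it sits fully home under the closed keeper, and let go. Do not force anything and leave the other things on the bench alone.

Things in the scene. Friction and masses are not known exactly. Their poses are not given: they have to be found in the camera images.
- stand: revolving tool stand, fixed to the bench: round grey base 224 mm across, 15 mm thick; on it a green six-sided drum, 130 mm across flats, 90 to 188 mm above the bench, turning about the vertical axis through this origin. Origin: centre of the base's underside; its -x axis points to the front, where the brass mark lies. Tools hang on the other five hooks.
- turret (a joint): angle of the drum in its stand, rad, growing anticlockwise seen from above; at 0 and at every full turn the empty hook is over the front mark. Endless either way, with light friction. A sprung ball plunger gives six click stops, one per face (every 1.047 rad): it draws the drum in from about 0.08 rad to either side, and takes up to about 0.2 N m to pass or leave. At the start it may stand between stops.
- knob_grip (a point): middle of the black bar knob on top of the drum, on the turning axis, 215 mm above the bench: bar 62 mm long, 14 mm wide, 28 mm tall (201 to 229 mm). The point's x axis runs along the bar; it turns with the drum and at turret 0 is the stand's x axis. The drum's steel cap under it is 191 mm above the bench.
- empty_hook (a point): point on the drum in the throat of the one empty hook, 83 mm from the turning axis, 18 mm out from the drum's face, at the nominal seat height (155 mm above the bench). The hook is clamped in a slot: its real seat and all its parts lie anywhere up to 11 mm above or below that, unmeasured, to be felt. Site -x is outwards, y along the face. Its seat is a flat rubber pad 16 mm wide that gives 5 N/mm over 2 mm.
- back_plate (a point): point on the drum at the nominal front face of the empty hook's upright steel back plate, 14 mm out from the drum's face, 20 mm above the nominal seat. The plate is 22 mm wide and reaches 34 mm above the real seat; the saw's arm slides down along it. Axes as empty_hook.
- keeper (a joint): angle of the empty hook's brass leaf-spring keeper, rad: 0 closed, grows as it is bent outwards (its bump moves 27 mm per rad). 14 mm wide; its bump, 15.5 mm above the seat, leaves a 3 mm gap to the back plate; above, a lead-in slopes out to 25 mm from the drum's face at 30 mm height. The arm needs about 3 to 8 N to pass, more than the saw's weight, then the keeper snaps over it.
- saw: piercing saw: flat upright steel C frame 5 mm thick (y), handle up. Origin: hang point, middle of the top arm's underside, where it balances. Arms along x from -43.5 to 43.5 mm; top arm z 0 to 13 mm, back bar x 32.5 to 43.5, low arm z -118 to -105. Blade clamps 12 mm thick at x = -38 (z -19 to -1, -105 to -91), the low one with a thumb screw 11 mm out to +y. 0.11 to 0.18 kg.
- saw_handle (a point): on the axis of the saw's black handle, at a good height to grip: 75 mm above the hang point, at x = -38 mm of the saw. The handle is 24 mm (saw x) by 22 mm (saw y), upright, from 22 to 110 mm above the hang point, so it reaches 35 mm above this point. Axes as the saw's.
- saw_block: fixed beech block 68 x 50 x 44 mm with a slot, 7 mm wide and 36 mm deep along its x axis, in which the saw's back bar and low arm stand upright, saw axes along the block's, hang point 126 mm above the bench over this origin. Origin at bench height, 18 mm to -x of the block's middle; the saw's handle end overhangs at -x.
- front_mark (a point): brass T mark on the base at the front, 83 mm from the turning axis, directly below where the throat of the empty hook must come.
- marker: bystander: blue marker pen lying flat, about 141 x 18 x 18 mm; origin near its middle, on its underside, x along it
- bench_block: bystander: polished steel bench block 64 x 64 x 20 mm; origin centre of underside
- jar: bystander: amber jar with yellow lid, 52 mm across, 62 mm tall; origin centre of underside

How it is judged:
On the way, in this order (a step that is already met when the one before it is completed fails the run):
1. the empty hook rests in its click stop over the front mark, the saw not yet on the stand (horizontal distance between empty_hook and front_mark below 0.006 m and velocity of joint turret between -0.05 and 0.05 rad/s and horizontal distance between saw and empty_hook above 0.06 m), for 0.3 s.
2. the saw's arm is pressed between back plate and keeper, springing the keeper open (horizontal distance between saw and empty_hook below 0.015 m and value of joint keeper above 0.045 rad), for 0.05 s.
3. the saw's top arm is on that hook, below the closed keeper (horizontal distance between saw and empty_hook below 0.015 m and z of saw in the frame of empty_hook below 0.012 m and value of joint keeper below 0.03 rad), for 0.2 s.
At the end, for the whole second after the job is handed in: Empty hook in its stop, within 6 mm over the front mark; saw at rest on it by its top arm (hang point within 15 mm of the throat sideways, from 13.5 mm below to 12 mm above the nominal seat), handle up within 20 degrees, keeper closed over it (below 0.03 rad) (all of step 3 and horizontal distance between empty_hook and front_mark below 0.006 m and z of saw in the frame of empty_hook above -0.0135 m and angle between saw's own z axis and vertical below 0.35 rad and contact force between saw and stand above 0.5 N and linear speed of saw below 0.03 m/s); the robot touches nothing.
It fails at once if the saw is pressed or knocked against the stand with more than 22 N (contact force between saw and stand above 22 N).
It fails at once if a bystander is moved by more than 15 mm (distance of any of marker, bench_block, jar from where it was at the start of the episode above 0.015 m).
It also fails if it takes over 72 s, if anything falls off the work surface, if the arm or the gripper's body presses on something with over 40 N, if the wrist force passes 120 N, or if a joint passes its speed limit or range.

ROBOT

A 7-joint arm with a two-finger parallel gripper is mounted at the origin on the work surface. World frame = base frame: x ahead of the robot, y to its left, z up, the work surface at z = 0. Lengths are in m, angles in rad, forces in N, time in s.
With the tool pointing down it reaches from about 0.4 to 0.85 m from the base axis. Payload 10.4 kg.
Tool frame: the origin (TCP) lies midway between the tips of the shut fingers; the grasp point (between the pads) lies 19 mm behind it; y points along the fingers, x is the direction in which the jaws open and shut, and the axes are right-handed (so a half turn about y gives the same grasp; the last joint's range is limited). The gripper opens to 87 mm and grips with 3 to 60 N. Pads are 19 mm wide; open, the fingers measure 117 mm over their backs; the gripper's body (75 mm by 190 mm) begins 51 mm behind the grasp point.
Start: joints at [-1.181, 0.332, -0.065, 1.46, 0.022, 1.35, -0.088], TCP at [0.251, 0.573, 0.223] pointing down, gripper open.
Joint ranges: [-2.6, 2.6], [-0.5, 2.12], [-1.47, 1.34], [0.16, 2.42], [-1.27, 4.41], [0.06, 2.06], [-2.6, 2.6]. Speed limits (rad/s): [2.22, 2.22, 2.79, 2.79, 3.14, 3.14, 3.14].

INTERFACE

Orientations are given as a unit quaternion [x, y, z, w].
In Python, from bench import r gives the robot as it stands. The module is installed in compiled form; this text tells all that it offers.
- The arm moves only by the tool arm_command, never from a script. Its argument "deltas" is one flat list of numbers, 6 for each row, row after row: the shift along the tool's x, y, z in m, then the turn, a rotation vector about the tool's x, y, z in degrees. In form: [tx, ty, tz, ax, ay, az, tx, ty, tz, ax, ay, az, ...]. A call has 1 to 8 rows; each row is the pose to reach, as a shift and turn from the pose commanded when the call began, along the tool's axes at that moment; what a row does not reach only later rows make up. A row lasts 1/8 s, in which the tool goes at most 62.5 mm and 10.7 degrees, less where a joint would pass 70% of its speed; a pose out of reach is approached as far as the arm can. A call with a gripper value outside its range is refused whole. "hand" is the opening, from 0 (shut) to 1 (fully open), set as the call begins (left out, the last holds). The fingers move at their own pace and stop on an object; "grip_force" is the grip in N (left out, the last holds). Time passes only in rows, so rows that repeat a pose let the fingers close. It gives the time, the measured TCP pose, the force and the opening at its end, in the units of the state.
- r.read_state(): the state, without advancing time (a new reading comes with each control period).
- r.camera(name): name is "scene" or "top" or "wrist"; returns a dict with "image" (480x640x3 uint8, red, green, blue), "intrinsics" (3x3 intrinsics, pixels), "k1" (the pictures are not rectified: a ray, as slopes to the right and down, at radius r is drawn at 1 + k1 r^2 times it, then the intrinsics apply), "world_from_camera" (4x4, takes a point from camera to world coordinates); the wrist camera has in their place "hand_eye" (4x4, takes a point from camera to tool coordinates, whose origin is the TCP and whose axes are the tool frame's). Camera axes: x right, y down, z forward; pixel columns grow to the right and rows downward; lengths in m; the calibration is good to about 2 mm. A picture is of the moment at which its call begins: read the wrist's pose just before it. There is no depth.
- r.close_job(): hands the job in, once; it reports no verdict.
Trained networks look in a picture, given as the dict that the camera call returned (one of the last four; its "shot" number tells which), for a name from the list of things; names that differ only in an ending like _2 or _b are one class to them, and where a whole thing is asked for, a point or a joint stands for the part that bears it (a point fixed in the world has none). Each returns a list of dicts, best first, with "conf" (0 to 1); they miss things now and then, are a little off and sometimes report something else, mostly with a low value. They report only what shows in the picture. A call takes as long as a camera call.
- r.boxes_of(picture, query): "centre" ([row, column] in pixels, amid what is visible of it).
- r.regions_of(picture, query): "region" (480x640 bool, what is visible of it) and "centre" ([row, column] in pixels, amid what is visible of it).
The state is a dict: "time": time; "joint_positions": joint angles; "joint_vel": joint speeds; "joint_torque": joint torques, N m; "ee_pos": TCP position; "eef_rot": TCP orientation; "ft_force": force on the tool from outside, world axes, zero at the start; "torque": the same for the moment, N m; "width": finger opening in m.
Only numpy, scipy, OpenCV 4.12 (cv2) and the standard library are available. Lean on these libraries where they do the work, as an engineer would, in place of code of your own. Each camera call takes 0.05 s, during which the arm holds its last target.

## Working session

There is one attempt and no reset: what is moved stays moved. The work goes in short steps, Python scripts to look and compute and a tool call to move; the robot and the scene stay as the last step left them, time stands still between calls to the robot, and variables do not carry over. Pictures are saved under pics/ and viewed, and the job is handed in when it is done.

Besides the shell and the picture viewer there is one more tool, called after "Emit:" by a JSON object that holds its "api" and its "payload", one argument or row to a line. arm_command: Moves the arm, as the interface text tells. Its arguments: {"type":"object","properties":{"deltas":{"type":"array","items":{"type":"number"}},"hand":{"type":"number"},"grip_force":{"type":"number"}},"required":["deltas"]}

```bash
ls; mkdir -p pics; python3 - <<'E'
from bench import r
import cv2,pickle
s=r.read_state()
for k,v in s.items(): print(k,v)
for n in ["scene","top"]:
    p=r.camera(n); print(n,p["intrinsics"],p["k1"],p["world_from_camera"],p["shot"])
    cv2.imwrite(f"pics/{n}0.png",p["image"][:,:,::-1])
    pickle.dump(p,open(f"{n}0.pkl","wb"))
    for q in ["stand","knob_grip","empty_hook","saw","saw_handle","saw_block","marker","bench_block","jar","front_mark","keeper","back_plate"]:
        try:
            print(q,[([round(float(x),1) for x in b["centre"]],round(b["conf"],2)) for b in r.boxes_of(p,q)][:3])
        except Exception as e: print(q,e)
E
```

```text
pics
time 0.0
joint_positions [-1.18061258  0.33289203 -0.06470091  1.46096376  0.02158405  1.34992029
 -0.08846877]
joint_vel [-6.38101428e-04  9.99675900e-06  6.15446024e-05  3.41208316e-04
 -2.13572207e-03  5.38732480e-04  2.56128868e-04]
joint_torque [ 6.84019069e-04 -6.23260331e+01  2.49568652e-02 -3.89893270e+01
 -6.14272454e-02  4.00762120e-02  1.81705718e-04]
ee_pos [0.25056343 0.57213132 0.22173065]
eef_rot [ 0.5921473   0.38650855 -0.38736786 -0.5915394 ]
ft_force [-0.20748382 -0.47985924 -0.37697166]
torque [-0.0172089  -0.01952343 -0.03446136]
width 0.08739513512748347
scene [[486.89332239   0.         319.19396609]
 [  0.         486.89332239 237.33949653]
 [  0.           0.           1.        ]] -0.051424309692143504 [[-0.67973235  0.42007542 -0.60124917  1.17637405]
 [ 0.73322198  0.3682844  -0.57162237  0.52284011]
 [-0.01869382 -0.82939933 -0.55834335  0.68594801]
 [ 0.          0.          0.          1.        ]] 1
stand [([249.6, 315.7], 0.84)]
knob_grip [([221.9, 317.5], 0.94), ([404.6, 444.2], 0.33)]
empty_hook [([222.0, 319.1], 0.81)]
saw [([264.9, 443.6], 0.
[... 529 characters left out ...]
         1.        ]] 0.041763558680970814 [[ 0.02658687 -0.98890747  0.14613406  0.41122825]
 [-0.99943821 -0.0292799  -0.01630818 -0.0379093 ]
 [ 0.02040607 -0.14561838 -0.98913037  1.35506603]
 [ 0.          0.          0.          1.        ]] 2
stand [([258.4, 326.1], 0.82)]
knob_grip [([256.6, 328.5], 0.61)]
empty_hook [([251.5, 329.8], 0.62), ([207.2, 173.3], 0.34)]
saw [([269.0, 209.2], 0.8)]
saw_handle [([269.1, 209.0], 0.9)]
saw_block [([258.1, 225.8], 0.92), ([264.3, 433.0], 0.7)]
marker [([269.5, 431.5], 0.64)]
bench_block [([210.3, 176.2], 0.87), ([256.2, 227.6], 0.31)]
jar [([200.7, 231.1], 0.97)]
front_mark [([259.0, 328.3], 0.93)]
keeper []
back_plate [([252.5, 331.5], 0.63)]
```

View pics/scene0.png

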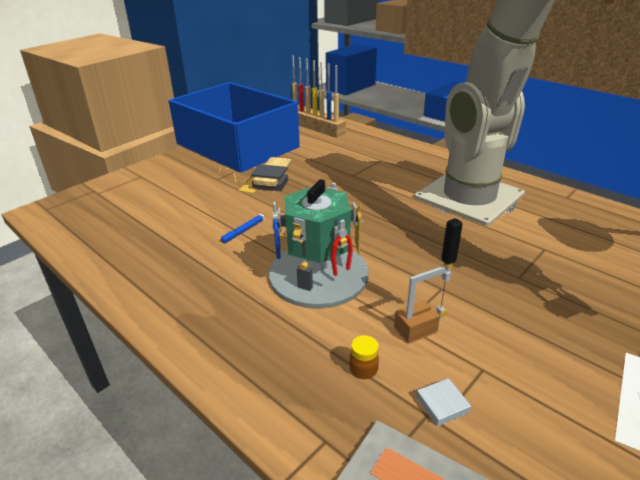

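View pics/top0.png

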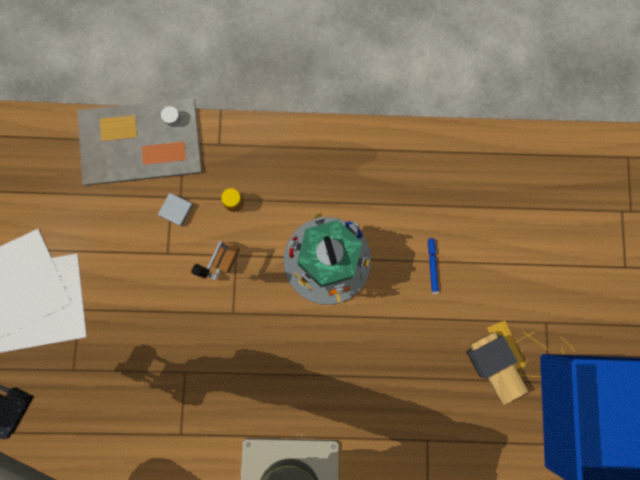

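```bash
python3 - <<'E'
import cv2
a=cv2.imread("pics/scene0.png");b=cv2.imread("pics/top0.png")
cv2.imwrite("pics/sc0z.png",cv2.resize(a[150:350,220:480],None,fx=3,fy=3,interpolation=cv2.INTER_CUBIC)[:600,:780])
cv2.imwrite("pics/tp0z.png",cv2.resize(b[180:340,180:400],None,fx=3.6,fy=3.6,interpolation=cv2.INTER_CUBIC))
E
```

```text
(no output)
```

View pics/sc0z.png

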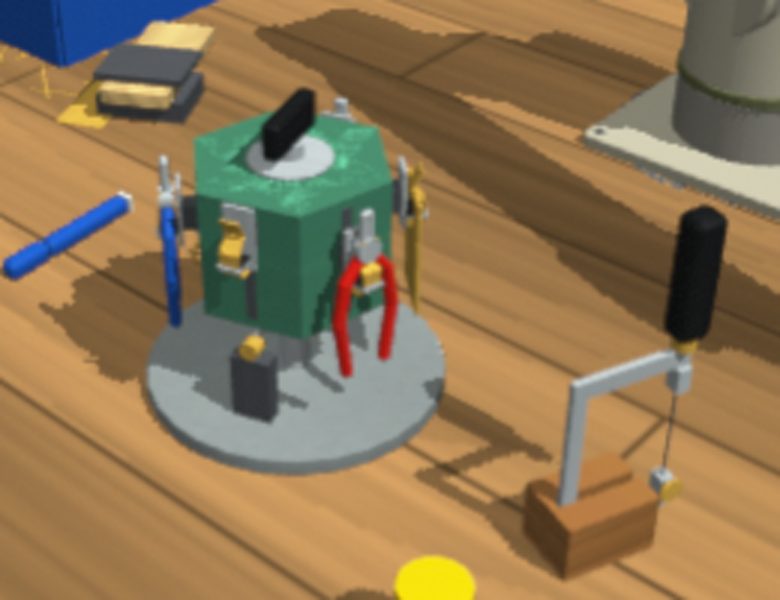

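View pics/tp0z.png

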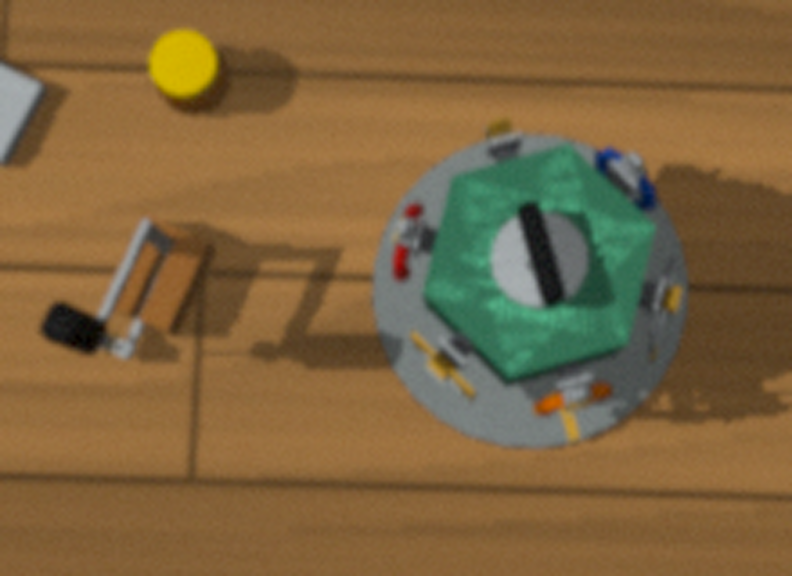

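The empty hook (brass keeper, no tool) faces the scene camera at scene px (298,232). The front mark is on the robot side, at top px (339,299), so the drum needs about a half turn. Next I measure the geometry.

```bash
cat > h.py <<'E'
import numpy as np,cv2,pickle
from scipy.spatial.transform import Rotation as R
def ray(p,uv,W=None):
    uv=np.atleast_2d(np.asarray(uv,float)); K=p["intrinsics"]
    d=(uv-[K[0,2],K[1,2]])/[K[0,0],K[1,1]]; k=p["k1"]; u=d.copy()
    for _ in range(20): u=d/(1+k*(u**2).sum(1,keepdims=True))
    v=np.c_[u,np.ones(len(u))]; W=p["world_from_camera"] if W is None else W
    return W[:3,3],v@W[:3,:3].T
def onz(p,uv,z,W=None):
    o,d=ray(p,uv,W); return o+d*((z-o[2])/d[:,2])[:,None]
def proj(p,X,W=None):
    X=np.atleast_2d(X).astype(float); W=p["world_from_camera"] if W is None else W
    c=(X-W[:3,3])@W[:3,:3]; u=c[:,:2]/c[:,2:]; u=u*(1+p["k1"]*(u**2).sum(1,keepdims=True))
    K=p["intrinsics"]; return u*[K[0,0],K[1,1]]+[K[0,2],K[1,2]]
def tri(pairs):
    A=np.zeros((3,3));b=np.zeros(3)
    for p,uv in pairs:
        o,d=ray(p,uv); d=d[0]/np.linalg.norm(d[0]); M=np.eye(3)-np.outer(d,d); A+=M;b+=M@o
    return np.linalg.solve(A,b)
def wristW(p,s):
    T=np.eye(4);T[:3,:3]=R.from_quat(s["eef_rot"]).as_matrix();T[:3,3]=s["ee_pos"];return T@p["hand_eye"]
E
python3 - <<'E'
from h import *
t=pickle.load(open("top0.pkl","rb"));s=pickle.load(open("scene0.pkl","rb"))
im=t["image"].astype(int);hsv=cv2.cvtColor(t["image"],cv2.COLOR_RGB2HSV)
# knob black in window
m=np.zeros((480,640),bool);m[225:275,310:350]=True
k=m&(im.max(2)<60)
n,l,st,c=cv2.connectedComponentsWithStats(k.astype(np.uint8));print(st,c)
i=1+np.argmax(st[1:,4]);vu=np.argwhere(l==i)[:,::-1]
X=onz(t,vu,0.229)[:,:2];mu=X.mean(0);w,V=np.linalg.eigh(np.cov((X-mu).T));d=V[:,1];print("knob top ctr",mu,np.degrees(np.arctan2(d[1],d[0])),np.sqrt(12*w))
# grey disc outline: low sat
sat=hsv[:,:,1];g=(sat<60)&(hsv[:,:,2]>60);win=np.zeros_like(g);win[205:315,270:385]=True
g&=win
cs,_=cv2.findContours(g.astype(np.uint8),cv2.RETR_EXTERNAL,cv2.CHAIN_APPROX_NONE)
P=np.vstack(cs)[:,0];Y=onz(t,P,0.015)[:,:2]
from scipy.optimize import least_squares
c0=np.array([mu[0],mu[1]])
h=np.linalg.norm(Y-Y.mean(0),axis=1)
f=least_squares(lambda q:np.clip(np.linalg.norm(Y-q,axis=1)-.112,-.02,.02),Y.mean(0),loss="cauchy",f_scale=.002);print("base",f.x,np.median(np.abs(f.fun)))
# brass mark
b=(hsv[:,:,1]>120)&(hsv[:,:,0]>15)&(hsv[:,:,0]<32)&(hsv[:,:,2]>110);w2=np.zeros_like(b);w2[285:312,325:350]=True
q=np.argwhere(b&w2)[:,::-1];Z=onz(t,q,.0155)[:,:2];print(len(q),Z.mean(0),Z.min(0),Z.max(0))
dd=-(Z.mean(0)-f.x);print("yaw",np.degrees(np.arctan2(dd[1],dd[0])),np.linalg.norm(dd))
print(R.from_quat([0.5921473,0.38650855,-0.38736786,-0.5915394]).as_matrix())
# green outline drum top
gr=(hsv[:,:,0]>60)&(hsv[:,:,0]<90)&(sat>80);w3=np.zeros_like(gr);w3[205:300,285:375]=True
cs,_=cv2.findContours((gr&w3).astype(np.uint8),cv2.RETR_EXTERNAL,cv2.CHAIN_APPROX_NONE)
cc=max(cs,key=cv2.contourArea);G=onz(t,cc[:,0],.188)[:,:2]
def res(q):
    a=q[2]+np.arange(6)*np.pi/3; n=np.c_[np.cos(a),np.sin(a)]
    return ((G-q[:2])@n.T).max(1)-.065
best=min((least_squares(res,[*mu,a0],loss="cauchy",f_scale=.002) for a0 in np.linspace(0,1,6)),key=lambda f:f.cost);print("hex",best.x[:2],np.degrees(best.x[2])%60,np.median(abs(best.fun)))
E
```

```text
[[     0      0    640    480 307033]
 [   348    228      2      2      3]
 [   324    237     13     28    164]] [[319.49401856 239.49433774]
 [348.66666667 228.33333333]
 [330.16463415 250.30487805]]
knob top ctr [ 0.55184388 -0.07587296] -162.32647491359648 [0.0125298  0.06023435]
base [ 0.55437302 -0.0766503 ] 0.015804679680023685
230 [ 0.43870125 -0.10689649] [ 0.42512576 -0.13395336] [ 0.4780577  -0.07352389]
yaw 14.653769477084968 0.11956082860049656
[[ 4.01114567e-01 -5.46714346e-04 -9.16027732e-01]
 [ 9.16026687e-01 -1.38456288e-03  4.01114935e-01]
 [-1.48759328e-03 -9.99998892e-01 -5.45634068e-05]]
hex [ 0.55239733 -0.07559666] 17.955805846001013 0.0008502592579281848
```

```bash
python3 - <<'E'
from h import *
t=pickle.load(open("top0.pkl","rb"));s=pickle.load(open("scene0.pkl","rb"))
c=(.5522,-.0757)
im=np.ascontiguousarray(t["image"][:,:,::-1]);S=6
x0,y0=275,210
z=cv2.resize(im[y0:y0+98,x0:x0+110],None,fx=S,fy=S,interpolation=cv2.INTER_CUBIC)
a=np.linspace(0,2*np.pi,200)
def dr(X,col):
    u=(proj(t,X)+.5-[x0,y0])*S; cv2.polylines(z,[np.int32(u)],False,col,1)
dr(np.c_[c[0]+.112*np.cos(a),c[1]+.112*np.sin(a),0*a+.015],(0,0,255))
for yw in (12,15,18):
    y=np.radians(yw); dr([[c[0]-k*np.cos(y),c[1]-k*np.sin(y),.015] for k in (.07,.13)],(255,0,0) if yw!=15 else (255,0,255))
cv2.imwrite("pics/base.png",z)
z=cv2.resize(im[y0+20:y0+70,180:250],None,fx=10,fy=10,interpolation=cv2.INTER_CUBIC); cv2.imwrite("pics/sawt.png",z)
z=cv2.resize(np.ascontiguousarray(s["image"][:,:,::-1])[210:345,385:475],None,fx=4.4,fy=4.4,interpolation=cv2.INTER_CUBIC); cv2.imwrite("pics/saws.png",z)
E
```

```text
(no output)
```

View pics/base.png

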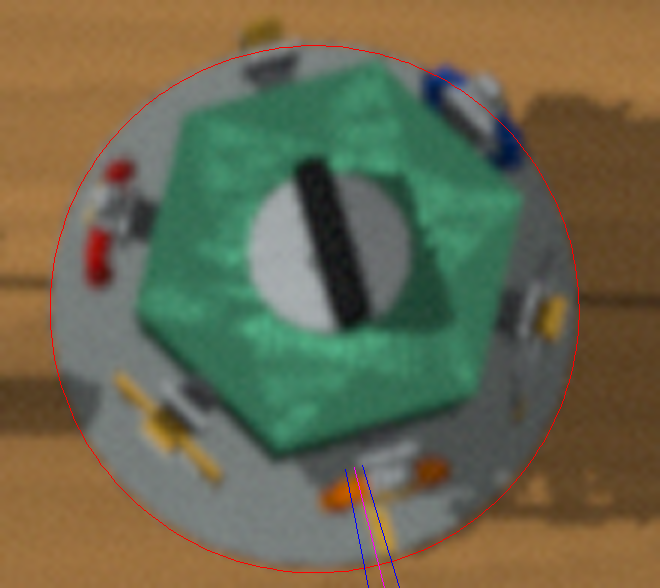

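View pics/sawt.png

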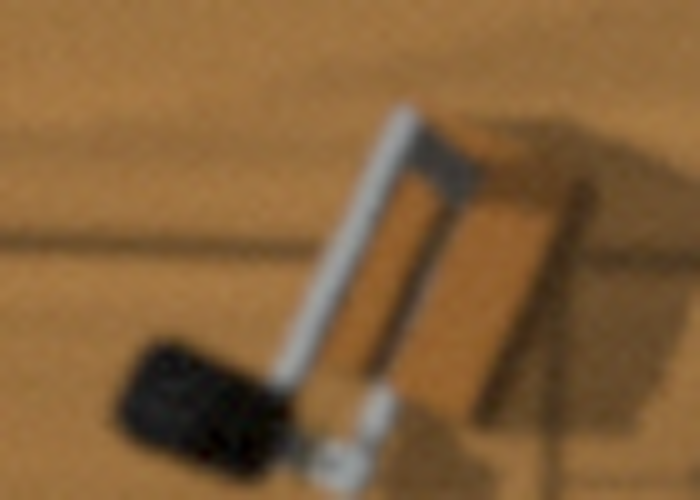

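View pics/saws.png

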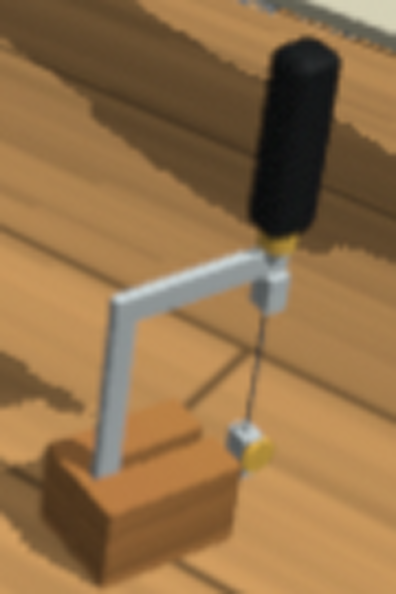

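```bash
python3 - <<'E'
from h import *
from scipy.optimize import least_squares
t=pickle.load(open("top0.pkl","rb"));s=pickle.load(open("scene0.pkl","rb"))
T=lambda u,v:(180+u/10-.5,230+v/10-.5); S=lambda u,v:(385+u/4.4-.5,210+v/4.4-.5)
def w(q,P):
    P=np.atleast_2d(P);c,si=np.cos(q[2]),np.sin(q[2]);return np.c_[q[0]+c*P[:,0]-si*P[:,1],q[1]+si*P[:,0]+c*P[:,1],P[:,2]]
obs=[(t,T(407,110),(.0435,0,.139)),(s,S(114,298),(.0435,0,.139)),(s,S(310,48),(-.038,0,.234)),(s,S(282,230),(-.038,0,.148)),(t,T(158,395),(-.038,0,.234)),(t,T(265,435),(-.038,0,.150)),(s,S(108,475),(.038,0,.044)),(t,T(340,465),(-.040,0,.018))]
lin=[(t,T(367,200)),(t,T(318,300))]
def res(q):
    o=[]
    for p,uv,P in obs: o+=list((proj(p,w(q,P))[0]-uv))
    for p,uv in lin:
        X=onz(p,[uv],.139)[0]; o.append(500*(-(X[0]-q[0])*np.sin(q[2])+(X[1]-q[1])*np.cos(q[2])))
    return o
f=least_squares(res,[.52,.15,-.4],loss="soft_l1");print(f.x,np.degrees(f.x[2]),np.round(f.fun,1))
print("handle",w(f.x,(-.038,0,.201)))
# empty hook check
c=np.array([.5522,-.0757])
for a in (18,):
  for k in range(6):
    A=np.radians(a+60*k);print(k,proj(s,[c[0]+.083*np.cos(A),c[1]+.083*np.sin(A),.155]),proj(t,[c[0]+.083*np.cos(A),c[1]+.083*np.sin(A),.155]))
print("knob proj scene",proj(s,[*c,.215]))
E
```

```text
[ 0.53708423  0.19154889 -0.38913005] -22.295509759631916 [ 0.   0.5  0.1  1.7 -0.2  2.4 -0.3  0.8  0.6  0.7 -2.2 -0.1 -0.5 -0.2
  0.5  1.9 -0.   0.1]
handle [[0.50192513 0.20596547 0.201     ]]
0 [[298.98004778 237.51364923]] [[318.59747364 219.71583641]]
1 [[341.1336451  234.73689206]] [[293.52629251 245.58608663]]
2 [[356.43177168 214.55132727]] [[303.67549468 280.52815172]]
3 [[332.84766605 198.94886344]] [[339.39396729 289.1878058 ]]
4 [[295.34524589 201.23980199]] [[364.34851887 262.68407046]]
5 [[277.06020431 219.57753155]] [[353.70625169 228.15667167]]
knob proj scene [[316.32089287 191.65486065]]
```

```bash
cat >> h.py <<'E'
def rel(s,pos,yaw,level=True):
    """tool-frame delta to reach pos with tool y straight down and tool x at yaw(deg)"""
    Rm=R.from_quat(s["eef_rot"]).as_matrix(); y=np.radians(yaw)
    X=np.array([np.cos(y),np.sin(y),0]);Y=np.array([0,0,-1.]);G=np.c_[X,Y,np.cross(X,Y)]
    rv=R.from_matrix(Rm.T@G).as_rotvec(degrees=True)
    return np.round(np.r_[(Rm.T@(np.array(pos)-s["ee_pos"]))*1000,rv],2)
def yawof(s):
    Rm=R.from_quat(s["eef_rot"]).as_matrix();return np.degrees(np.arctan2(Rm[1,0],Rm[0,0]))
E
python3 - <<'E'
from h import *
from bench import r
s=r.read_state();print(yawof(s))
for p in [((.251,.572,.30),66.4),((.40,.25,.31),87),((.552,-.0757,.27),108)]: print(rel(s,*p))
E
```

```text
66.35346869063488
[-3.700e-01 -7.743e+01 -4.900e-01 -0.000e+00 -5.000e-02  0.000e+00]
[-235.57  -87.45 -266.13   -0.    -20.65    0.  ]
[-472.96  -47.48 -536.01   -0.    -41.65    0.  ]
```

Emit:
{"api": "arm_command", "payload": {
  "deltas": [0, -0.05, 0, 0, 0, 0, -0.012, -0.085, -0.013, 0, -1, 0, -0.047, -0.087, -0.054, 0, -4, 0, -0.085, -0.087, -0.096, 0, -7.5, 0, -0.123, -0.087, -0.139, 0, -11, 0, -0.161, -0.087, -0.182, 0, -14, 0, -0.199, -0.087, -0.225, 0, -17.5, 0, -0.236, -0.087, -0.268, 0, -21, 0],
  "hand": 1,
  "grip_force": 40
}}

```text
time: 2.3
ee_pos: [0.4021, 0.247, 0.3098]
eef_rot: [-0.511, -0.489, 0.488, 0.511]
ft_force: [1.5, 0.2, 0.1]
width: 0.0871
```

```bash
python3 - <<'E'
from h import *
from bench import r
s=r.read_state();print(yawof(s),s["ee_pos"],s["joint_positions"])
print(rel(s,(.552,-.0757,.27),108))
E
```

```text
87.45868139935288 [0.40208708 0.24695374 0.30982026] [-0.81235053 -0.05055102  0.15878229  1.71132134  0.00776508  1.47933955
  0.87197158]
[-3.1572e+02  3.9670e+01 -1.6405e+02  4.0000e-02 -2.0540e+01  4.0000e-02]
```

Emit:
{"api": "arm_command", "payload": {
  "deltas": [-0.053, 0.005, -0.027, 0, -3.5, 0, -0.106, 0.01, -0.055, 0, -7, 0, -0.159, 0.015, -0.082, 0, -10.5, 0, -0.211, 0.02, -0.11, 0, -14, 0, -0.264, 0.03, -0.137, 0, -17, 0, -0.305, 0.036, -0.158, 0, -20, 0, -0.316, 0.04, -0.164, 0, -20.5, 0, -0.316, 0.04, -0.164, 0, -20.5, 0]
}}

```text
time: 3.3
ee_pos: [0.5506, -0.0754, 0.2692]
eef_rot: [-0.417, -0.571, 0.571, 0.417]
ft_force: [-0.2, 0.1, -0.1]
width: 0.0872
```

```bash
python3 - <<'E'
from h import *
from bench import r
s=r.read_state();print(yawof(s),s["ee_pos"],s["joint_positions"])
p=r.camera("wrist");W=wristW(p,s);pickle.dump((p,s),open("w1.pkl","wb"))
cv2.imwrite("pics/w1.png",p["image"][:,:,::-1])
print(proj(p,[[.552,-.0757,.229]],W),W,rel(s,(.552,-.0757,.199),108))
E
```

```text
107.72966333620535 [ 0.55062691 -0.07537706  0.26916792] [-0.43628989  0.16136561  0.55704825  1.60207496 -0.08575613  1.40351087
  2.00951606]
[[317.03291398 270.56929494]] [[-3.04816883e-01  9.15053402e-01  2.64128641e-01  4.77788817e-01]
 [ 9.52410974e-01  2.92841599e-01  8.45998484e-02 -9.89915231e-02]
 [ 6.55255223e-05  2.77346479e-01 -9.60769965e-01  4.31244924e-01]
 [ 0.00000000e+00  0.00000000e+00  0.00000000e+00  1.00000000e+00]] [-7.100e-01  7.017e+01 -1.270e+00 -5.000e-02 -2.700e-01 -1.000e-02]
```

View pics/w1.png

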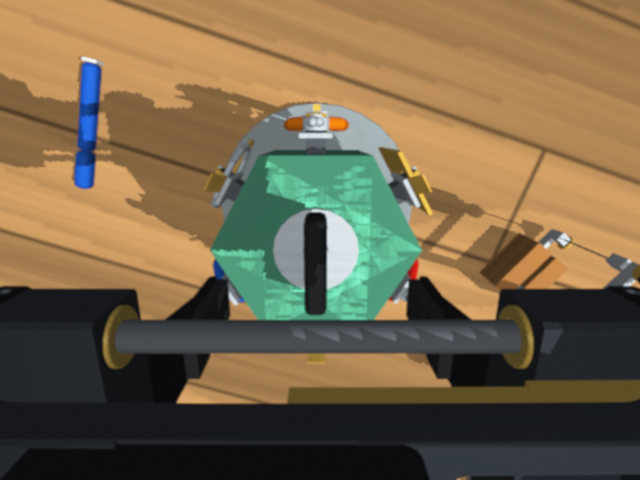

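The knob sits at px (316,262), centred and aligned with the jaws. The mark is at px (317,106), in line with the face, so the drum is resting in a stop half a turn away. I descend and grip.

Emit:
{"api": "arm_command", "payload": {
  "deltas": [-0.0007, 0.03, -0.001, 0, 0, 0, -0.0007, 0.055, -0.001, 0, 0, 0, -0.0007, 0.07, -0.001, 0, 0, 0, -0.0007, 0.07, -0.001, 0, 0, 0]
}}

```text
time: 3.85
ee_pos: [0.5515, -0.0739, 0.1992]
eef_rot: [-0.416, -0.572, 0.572, 0.416]
ft_force: [0.5, -0.4, 0.9]
width: 0.0871
```

Emit:
{"api": "arm_command", "payload": {
  "deltas": [0, 0, 0, 0, 0, 0, 0, 0, 0, 0, 0, 0, 0, 0, 0, 0, 0, 0, 0, 0, 0, 0, 0, 0, 0, 0, 0, 0, 0, 0],
  "hand": 0,
  "grip_force": 25
}}

```text
time: 4.47
ee_pos: [0.5519, -0.0748, 0.1996]
eef_rot: [0.416, 0.572, -0.571, -0.416]
ft_force: [0.4, -0.1, -0.5]
width: 0.0451
```

```bash
python3 - <<'E'
from h import *
from bench import r
s=r.read_state();print(yawof(s),s["ee_pos"],s["width"],s["ft_force"],s["torque"])
E
```

```text
107.84618158437196 [ 0.55193933 -0.07480049  0.19957764] 0.04506734041153879 [ 0.40979699 -0.10851972 -0.53462958] [ 0.10882656  0.01265502 -0.04001174]
```

Emit:
{"api": "arm_command", "payload": {
  "deltas": [0, 0, 0, 0, 0, 0, 0, 0, 0, 0, 0, 0, 0, 0, 0, 0, 0, 0, 0, 0, 0, 0, 0, 0]
}}

```text
time: 4.97
ee_pos: [0.5524, -0.0764, 0.1996]
eef_rot: [-0.418, -0.571, 0.571, 0.416]
ft_force: [3.5, -5.7, -1.8]
width: 0.0155
```

```bash
python3 - <<'E'
from h import *
from bench import r
s=r.read_state();print(yawof(s),s["ee_pos"],s["width"],s["ft_force"],s["torque"])
E
```

```text
107.76791703239799 [ 0.55235656 -0.07643426  0.19961225] 0.015512569288704125 [ 3.45877867 -5.71101214 -1.80637504] [-1.07987998 -0.78572555 -0.01874575]
```

Emit:
{"api": "arm_command", "payload": {
  "deltas": [-0.0015, 0, 0, 0, 8, 0, -0.0015, 0, 0, 0, 18, 0, -0.0015, 0, 0, 0, 28, 0, -0.0015, 0, 0, 0, 38, 0, -0.0015, 0, 0, 0, 48, 0, -0.0015, 0, 0, 0, 58, 0, -0.0015, 0, 0, 0, 68, 0, -0.0015, 0, 0, 0, 78, 0]
}}

```text
time: 5.98
ee_pos: [0.5526, -0.0761, 0.1996]
eef_rot: [0.684, 0.18, -0.18, -0.684]
ft_force: [1.1, -0.2, -1.1]
width: 0.0155
```

```bash
python3 - <<'E'
from h import *
from bench import r
s=r.read_state();print(yawof(s),s["ee_pos"],s["width"],s["ft_force"],s["torque"],s["joint_positions"])
E
```

```text
29.52908292639002 [ 0.55260052 -0.07613934  0.19958108] 0.015510877754498893 [ 1.11056369 -0.23314984 -1.12062265] [-0.07892732 -0.32802643  0.02826883] [-0.56165027  0.22627495  0.71672573  1.70788231 -0.15529778  1.26480165
  0.70473707]
```

Emit:
{"api": "arm_command", "payload": {
  "deltas": [0, 0, 0, 0, 10, 0, 0, 0, 0, 0, 20, 0, 0, 0, 0, 0, 30, 0, 0, 0, 0, 0, 40, 0, 0, 0, 0, 0, 50, 0, 0, 0, 0, 0, 60, 0, 0, 0, 0, 0, 70, 0, 0, 0, 0, 0, 79, 0]
}}

```text
time: 6.98
ee_pos: [0.553, -0.0762, 0.1996]
eef_rot: [-0.642, 0.295, -0.296, 0.642]
ft_force: [3.7, -1.7, -2.6]
width: 0.0151
```

```bash
python3 - <<'E'
from h import *
from bench import r
s=r.read_state();print(yawof(s),s["ee_pos"],s["width"],s["ft_force"],s["torque"],s["joint_positions"])
E
```

```text
-49.44959135572047 [ 0.55298259 -0.07623808  0.19963397] 0.015066752133570971 [ 3.66421386 -1.66844106 -2.62827324] [-0.23984582 -0.70955882  0.09194328] [-0.72489171  0.26631387  0.92438214  1.71412995 -0.22173327  1.27012352
 -0.61456565]
```

Emit:
{"api": "arm_command", "payload": {
  "deltas": [0, 0, 0, 0, 8, 0, 0, 0, 0, 0, 16, 0, 0, 0, 0, 0, 21, 0, 0, 0, 0, 0, 22.8, 0, 0, 0, 0, 0, 22.8, 0, 0, 0, 0, 0, 22.8, 0]
}}

```text
time: 7.72
ee_pos: [0.553, -0.0763, 0.1997]
eef_rot: [-0.572, 0.415, -0.416, 0.573]
ft_force: [5.2, -0.8, -4.0]
width: 0.0158
```

```bash
python3 - <<'E'
from h import *
from bench import r
s=r.read_state();print(yawof(s),s["ee_pos"],s["width"],s["ft_force"],s["torque"],s["joint_positions"])
E
```

```text
-71.88788331468308 [ 0.55299577 -0.07634761  0.19965318] 0.01575848702046458 [ 5.16550347 -0.83504315 -3.95661776] [-0.40572152 -1.09174053 -0.05983107] [-0.77717495  0.28683091  0.99620894  1.7159166  -0.25090995  1.27408812
 -0.98042557]
```

Emit:
{"api": "arm_command", "payload": {
  "deltas": [0, 0, 0, 0, 0, 0, 0, 0, 0, 0, 0, 0, 0, 0, 0, 0, 0, 0, 0, 0, 0, 0, 0, 0, 0, -0.03, 0, 0, 0, 0, 0, -0.08, 0, 0, 0, 0, 0, -0.12, 0, 0, 0, 0, 0, -0.12, 0, 0, 0, 0],
  "hand": 1
}}

```text
time: 8.72
ee_pos: [0.5535, -0.0767, 0.3222]
eef_rot: [-0.571, 0.414, -0.417, 0.573]
ft_force: [0.0, 0.2, -1.4]
width: 0.0843
```

```bash
python3 - <<'E'
from h import *
from bench import r
s=r.read_state();print(yawof(s),s["ee_pos"],s["ft_force"])
p=r.camera("wrist");W=wristW(p,s);pickle.dump((p,s),open("w2.pkl","wb"))
cv2.imwrite("pics/w2.png",p["image"][:,:,::-1])
p=r.camera("top");pickle.dump(p,open("top2.pkl","wb"))
cv2.imwrite("pics/t2.png",cv2.resize(p["image"][:,:,::-1][200:320,270:390],None,fx=5,fy=5,interpolation=cv2.INTER_CUBIC))
E
```

```text
-71.9546849080688 [ 0.55346738 -0.07665997  0.3221943 ] [ 0.04164872  0.22982272 -1.43896508]
```

View pics/w2.png

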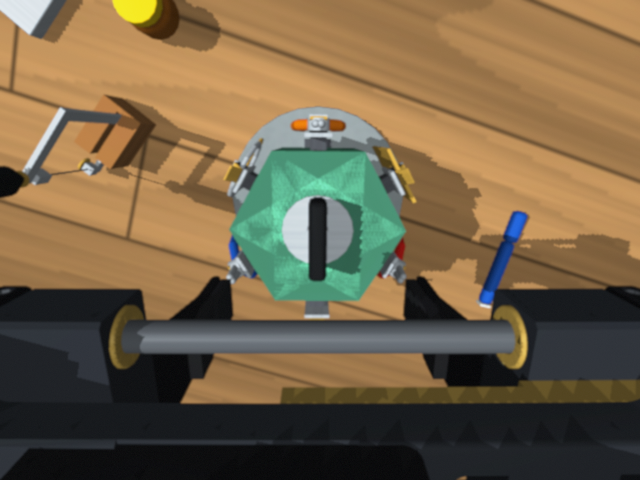

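View pics/t2.png

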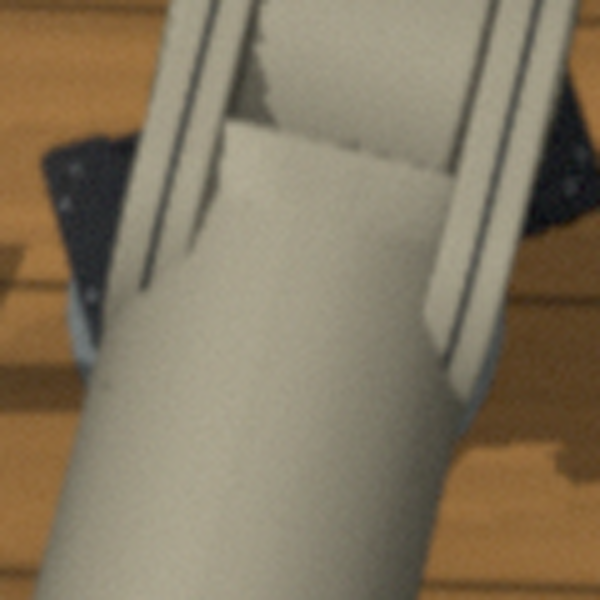

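```bash
python3 - <<'E'
from h import *
from bench import r
s=r.read_state()
print(rel(s,(.502,.206,.29),-22.3))
p,s=pickle.load(open("w2.pkl","rb"));W=wristW(p,s);print(W[:3,3])
q=(.53708,.19155,np.radians(-22.3))
def w(P):
    c,si=np.cos(q[2]),np.sin(q[2]);return [q[0]+c*P[0]-si*P[1],q[1]+si*P[0]+c*P[1],P[2]]
print(proj(p,[w((.0435,0,.139)),w((.0435,0,.044)),w((-.038,0,.236)),w((-.038,0,.148))],W))
print("hook",proj(p,[[.5527-.083*np.cos(.3142),-.0762-.083*np.sin(.3142),.155]],W), proj(p,[[.5527,-.0762,.229]],W))
E
```

```text
[-2.8378e+02  2.9280e+01  3.9640e+01 -1.0000e-02 -4.9640e+01 -2.0000e-02]
[ 0.62525396 -0.05346887  0.4845351 ]
[[ 60.74430948 107.35390259]
 [116.55575715 113.41717727]
 [-90.79031742 192.16781906]
 [ 10.71047988 177.8266788 ]]
hook [[316.58380009 301.90152794]] [[316.34666451 243.16180602]]
```

Emit:
{"api": "arm_command", "payload": {
  "deltas": [-0.045, 0, 0.006, 0, -8, 0, -0.09, 0, 0.012, 0, -16, 0, -0.135, 0.003, 0.018, 0, -24, 0, -0.18, 0.01, 0.024, 0, -32, 0, -0.225, 0.018, 0.03, 0, -40, 0, -0.265, 0.025, 0.036, 0, -47, 0, -0.284, 0.029, 0.04, 0, -49.6, 0, -0.284, 0.029, 0.04, 0, -49.6, 0]
}}

```text
time: 9.82
ee_pos: [0.5019, 0.2066, 0.2895]
eef_rot: [0.694, -0.137, 0.137, -0.693]
ft_force: [-0.2, -1.0, -0.2]
width: 0.0871
```

```bash
python3 - <<'E'
from h import *
from bench import r
s=r.read_state();print(yawof(s),s["ee_pos"],s["joint_positions"])
p=r.camera("wrist");W=wristW(p,s);pickle.dump((p,s),open("w3.pkl","wb"))
cv2.imwrite("pics/w3.png",p["image"][:,:,::-1])
q=(.53708,.19155,np.radians(-22.3))
def w(P):
    c,si=np.cos(q[2]),np.sin(q[2]);return [q[0]+c*P[0]-si*P[1],q[1]+si*P[0]+c*P[1],P[2]]
print(proj(p,[w((.0435,0,.139)),w((.0435,0,.044)),w((-.038,0,.236)),w((-.038,0,.148))],W))
E
```

```text
-22.333468851959243 [0.50194597 0.20656727 0.28948163] [-1.16006702  0.1313493   0.76436493  1.60663926 -0.09054323  1.44228374
 -0.77801025]
[[410.14925619 223.64952037]
 [389.83994108 203.68869373]
 [318.30021481 260.47911946]
 [318.2772125  226.1326171 ]]
```

View pics/w3.png

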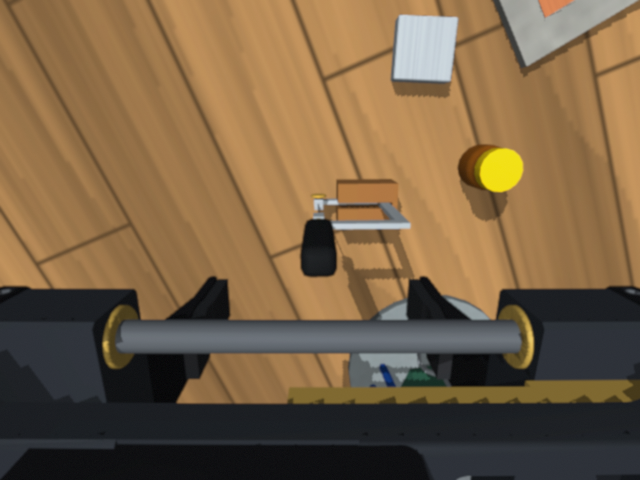

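The saw handle is at px (318,260) and the arm runs along row 225, ending at (408,225). That matches the predicted (410,224), so I descend and grip.

Emit:
{"api": "arm_command", "payload": {
  "deltas": [0, 0.03, 0, 0, 0, 0, 0, 0.065, 0, 0, 0, 0, 0, 0.095, 0, 0, 0, 0, 0, 0.108, 0, 0, 0, 0, 0, 0.108, 0, 0, 0, 0]
}}

```text
time: 10.5
ee_pos: [0.5027, 0.205, 0.1827]
eef_rot: [0.694, -0.138, 0.138, -0.693]
ft_force: [-0.1, 0.7, -0.2]
width: 0.0872
```

Emit:
{"api": "arm_command", "payload": {
  "deltas": [0, 0, 0, 0, 0, 0, 0, 0, 0, 0, 0, 0, 0, 0, 0, 0, 0, 0, 0, 0, 0, 0, 0, 0, 0, 0, 0, 0, 0, 0, 0, 0, 0, 0, 0, 0, 0, 0, 0, 0, 0, 0, 0, 0, 0, 0, 0, 0],
  "hand": 0,
  "grip_force": 45
}}

```text
time: 11.5
ee_pos: [0.5023, 0.2062, 0.1825]
eef_rot: [-0.694, 0.137, -0.137, 0.694]
ft_force: [-0.5, 0.2, -0.0]
width: 0.0237
```

```bash
python3 - <<'E'
from h import *
from bench import r
s=r.read_state();print(yawof(s),s["ee_pos"],s["width"],s["ft_force"],s["torque"])
E
```

```text
-22.348842629797964 [0.50234697 0.206249   0.18247931] 0.02368479848172031 [-0.51723313  0.2367541  -0.00255215] [-0.02415392  0.09268858 -0.03581155]
```

```bash
python3 - <<'E'
from h import *
from bench import r
s=r.read_state()
for p in [((.502,.206,.292),-22.3),((.43,.15,.292),-45),((.415,.09,.29),-72)]: print(rel(s,*p))
E
```

```text
[-2.4000e-01 -1.0952e+02 -3.6000e-01  0.0000e+00 -5.0000e-02 -1.0000e-02]
[-4.5540e+01 -1.0951e+02 -7.9530e+01  0.0000e+00  2.2650e+01 -1.0000e-02]
[-3.6600e+01 -1.0752e+02 -1.4073e+02  0.0000e+00  4.9650e+01 -1.0000e-02]
```

Emit:
{"api": "arm_command", "payload": {
  "deltas": [0, -0.015, 0, 0, 0, 0, 0, -0.035, 0, 0, 0, 0, 0, -0.06, 0, 0, 0, 0, 0, -0.09, 0, 0, 0, 0, 0, -0.11, 0, 0, 0, 0, 0, -0.11, 0, 0, 0, 0]
}}

```text
time: 12.25
ee_pos: [0.5032, 0.2063, 0.2944]
eef_rot: [-0.693, 0.136, -0.138, 0.695]
ft_force: [-0.5, -0.1, -1.7]
width: 0.024
```

```bash
python3 - <<'E'
from h import *
from bench import r
s=r.read_state();print(yawof(s),s["ee_pos"],s["joint_positions"],s["ft_force"],s["torque"],s["width"])
p=r.camera("wrist");W=wristW(p,s);pickle.dump((p,s),open("w4.pkl","wb"))
cv2.imwrite("pics/w4.png",p["image"][:,:,::-1])
for q in [((.45,.16,.292),-38),((.415,.10,.292),-60),((.413,.05,.292),-72),((.4145,-.081,.2665),-71.9)]: print(rel(s,*q))
E
```

```text
-22.364628695410328 [0.5031586  0.20632517 0.29443517] [-1.16165414  0.12754506  0.76736197  1.59975631 -0.0898933   1.44725242
 -0.77786374] [-0.54151523 -0.08961654 -1.65614601] [-0.06359864  0.0360964  -0.01282063] 0.023966694715085043
[-31.54   2.22 -63.07  -0.17  15.64   0.07]
[-4.1070e+01  2.0100e+00 -1.3188e+02 -1.8000e-01  3.7640e+01  4.0000e-02]
[-2.3900e+01  1.9100e+00 -1.7888e+02 -1.8000e-01  4.9640e+01  2.0000e-02]
[ 2.7290e+01  2.7170e+01 -2.9952e+02 -1.8000e-01  4.9540e+01  2.0000e-02]
```

View pics/w4.png

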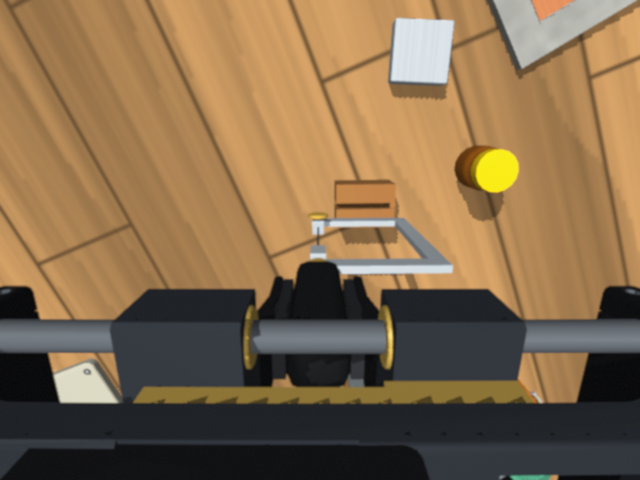

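```bash
python3 - <<'E'
from h import *
p,s=pickle.load(open("w4.pkl","rb"));im=np.ascontiguousarray(p["image"][:,:,::-1])
I=np.eye(4)
H=p["hand_eye"]
# saw in tool: saw x->tool x, saw z->-tool y, saw y-> tool z?  (x × ... ) saw y = z×x
def pt(P,dz=0): # saw coords -> tool coords, nominal
    return [P[0]+.038, -P[2]+.0565, P[1]+dz]
x0,y0,S=295,200,4.4
z=cv2.resize(im[y0:y0+90,x0:x0+175],None,fx=S,fy=S,interpolation=cv2.INTER_CUBIC)
print(R.from_quat(s["eef_rot"]).as_matrix()@[0,0,1])
def line(A,B,col,dz=0):
    u=(proj(p,[pt(A,dz),pt(B,dz)],H)+.5-[x0,y0])*S;cv2.line(z,*[tuple(int(v) for v in q) for q in u],col,1)
for y,c in ((-.0025,(0,0,255)),(.0025,(255,0,0))):
    line((-.0435,y,.013),(.0435,y,.013),c);line((.0435,y,.013),(.0435,y,-.118),c);line((.0325,y,-.105),(-.0435,y,-.105),c);line((-.03,y,0),(.0325,y,0),c);line((.0325,y,0),(.0325,y,-.105),c)
cv2.imwrite("pics/w4z.png",z)
E
```

```text
[0.38049421 0.92477936 0.0027008 ]
```

View pics/w4z.png

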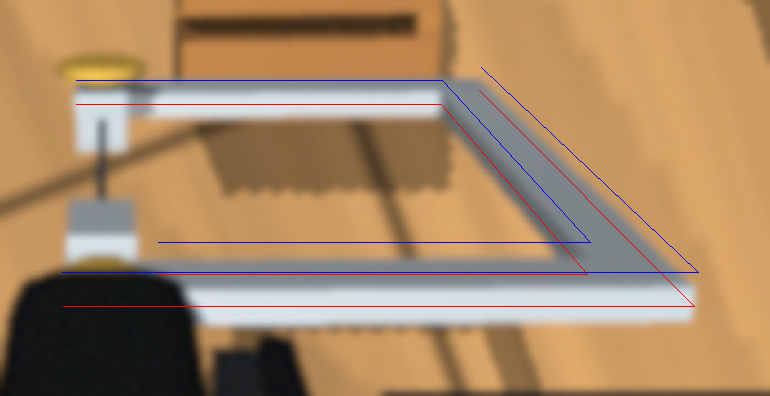

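Emit:
{"api": "arm_command", "payload": {
  "deltas": [-0.016, 0, -0.032, 0, 8, 0, -0.031, 0, -0.063, 0, 15.6, 0, -0.036, 0, -0.098, 0, 26, 0, -0.041, 0, -0.132, 0, 36, 0, -0.032, 0, -0.156, 0, 44, 0, -0.024, 0, -0.179, 0, 49.6, 0, -0.003, 0, -0.22, 0, 49.6, 0, 0.011, 0, -0.252, 0, 49.6, 0]
}}

```text
time: 13.3
ee_pos: [0.4163, -0.0329, 0.2917]
eef_rot: [0.572, -0.416, 0.415, -0.572]
ft_force: [1.0, 0.8, -1.4]
width: 0.024
```

```bash
python3 - <<'E'
from h import *
from bench import r
s=r.read_state();print(yawof(s),s["ee_pos"],s["joint_positions"],s["ft_force"],s["torque"],s["width"])
for q in [((.4145,-.081,.29),-71.9)]: print(rel(s,*q))
E
```

```text
-72.00583586840004 [ 0.41627221 -0.03290893  0.29166622] [-1.02736047 -0.34727031  0.80183379  1.88208012  0.24741362  1.50910356
 -1.52887461] [ 1.04861082  0.82029589 -1.43333033] [-0.04319422  0.13963883  0.00728656] 0.02404953918137484
[ 4.519e+01  1.670e+00 -1.654e+01  6.000e-02 -1.100e-01 -1.000e-02]
```

Emit:
{"api": "arm_command", "payload": {
  "deltas": [0.023, 0.001, -0.008, 0, 0, 0, 0.045, 0.002, -0.016, 0, 0, 0, 0.045, 0.002, -0.016, 0, 0, 0, 0.045, 0.002, -0.016, 0, 0, 0]
}}

```text
time: 13.8
ee_pos: [0.4152, -0.078, 0.2901]
eef_rot: [0.573, -0.415, 0.415, -0.572]
ft_force: [-0.1, 0.3, -1.8]
width: 0.0239
```

```bash
python3 - <<'E'
from h import *
from bench import r
s=r.read_state();print(yawof(s),s["ee_pos"],s["joint_positions"],s["ft_force"],s["torque"],s["width"])
p=r.camera("wrist");pickle.dump((p,s),open("w5.pkl","wb"));W=wristW(p,s)
im=np.ascontiguousarray(p["image"][:,:,::-1]);cv2.imwrite("pics/w5.png",im)
cv2.imwrite("pics/w5z.png",cv2.resize(im[150:290,240:480],None,fx=3.3,fy=3.3,interpolation=cv2.INTER_CUBIC))
p=r.camera("scene");pickle.dump(p,open("s5.pkl","wb"))
cv2.imwrite("pics/s5.png",p["image"][:,:,::-1])
E
```

```text
-71.90716772223614 [ 0.41522723 -0.07803921  0.29006797] [-1.00272479 -0.36977381  0.86279767  1.87734515  0.2783376   1.51409289
 -1.44605106] [-0.09871519  0.25694625 -1.84630526] [-0.02751323  0.14141934 -0.00428869] 0.023899490170780354
```

View pics/w5.png

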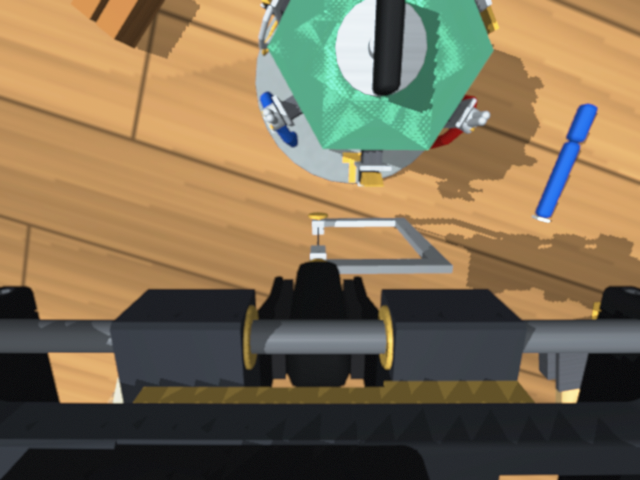

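View pics/w5z.png

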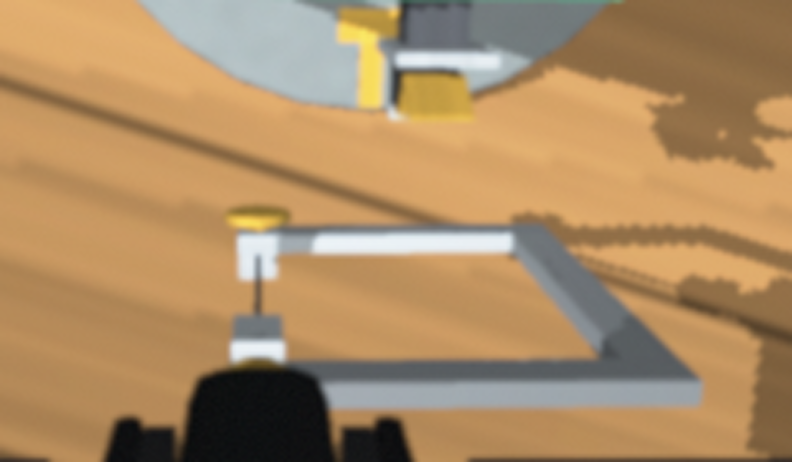

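View pics/s5.png

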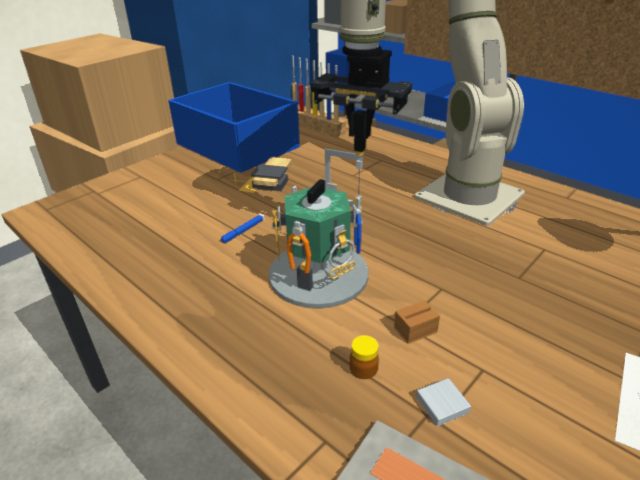

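```bash
python3 - <<'E'
from h import *
p,s=pickle.load(open("w5.pkl","rb"));W=wristW(p,s);H=p["hand_eye"];print(p["intrinsics"][0,0],W[:3,3])
c=np.array([.5527,-.0762]);a=np.radians(18.1);o=-np.array([np.cos(a),np.sin(a)]);ty=np.array([-o[1],o[0]])*-1  # ty=+y of stand
ty=np.array([-np.sin(a),np.cos(a)])
P=lambda rad,t,z:[*(c+rad*o+t*ty),z]
f=lambda X:np.round((proj(p,X,W)),1).tolist()
print("knob top ends",f([P(31,0,.229) if 0 else P(.031,0,.229),P(-.031,0,.229)]))
print("mark83",f([P(.083,0,.0155),P(.105,0,.0155)]))
for h in (-.011,0,.011): print(h,"plate top L,R front",f([P(.079,.011,.189+h),P(.079,-.011,.189+h)]),"keeper lead top",f([P(.090,.007,.185+h),P(.090,-.007,.185+h)]))
pt=lambda P,dz=0:[P[0]+.038,-P[2]+.0565,P[1]+dz]
print("saw top arm corner y-,y+",np.round(proj(p,[pt((.0435,-.0025,.013)),pt((.0435,.0025,.013))],H),1).tolist())
print("hex front corners",f([P(.065,.0375,.188),P(.065,-.0375,.188)]))
E
python3 - <<'E'
import cv2
im=cv2.imread("pics/w5.png")
cv2.imwrite("pics/w5y.png",cv2.resize(im[130:195,300:440],None,fx=5.6,fy=5.6,interpolation=cv2.INTER_CUBIC))
E
```

```text
362.4486682897628 [ 0.48781174 -0.05473429  0.45203631]
knob top ends [[388.7, 90.4], [394.8, -35.0]]
mark83 [[352.4, 158.5], [351.9, 177.3]]
-0.011 plate top L,R front [[357.7, 167.4], [387.2, 167.4]] keeper lead top [[361.9, 181.5], [380.2, 181.5]]
0 plate top L,R front [[359.3, 168.7], [390.0, 168.8]] keeper lead top [[363.7, 183.4], [382.7, 183.4]]
0.011 plate top L,R front [[361.0, 170.2], [393.1, 170.2]] keeper lead top [[365.6, 185.5], [385.4, 185.5]]
saw top arm corner y-,y+ [[451.8, 269.3], [452.6, 261.5]]
hex front corners [[322.3, 148.5], [428.2, 148.6]]
```

View pics/w5y.png

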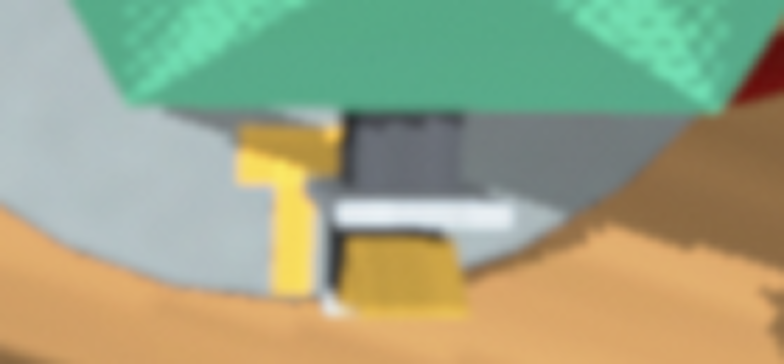

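The mark stem is at px (352,172) and the hook plate's top edge runs (360–391, 169.7). Both match the predicted turret 0 geometry within about 1 px. The saw arm sits about 2.2 mm outward of the tool axis. I move in above the hook.

```bash
cat >> h.py <<'E'
c=np.array([.5527,-.0762]);A=np.radians(18.1);o=-np.array([np.cos(A),np.sin(A)]);ty=np.array([-np.sin(A),np.cos(A)])
def tcp(rad,z,t=0.0): return [*(c+rad*o+(.038+t)*ty),z]
def where(s):
    d=s["ee_pos"][:2]-c;return np.round([1000*d@o,1000*(d@ty)-38,1000*s["ee_pos"][2]],2)
E
python3 - <<'E'
from h import *
from bench import r
s=r.read_state();print(where(s))
print(rel(s,tcp(.0965,.2635),-71.9))
E
```

```text
[131.06   3.04 290.26]
[3.050e+00 2.675e+01 3.457e+01 3.000e-02 3.000e-02 1.000e-02]
```

Emit:
{"api": "arm_command", "payload": {
  "deltas": [0.001, 0.009, 0.012, 0, 0, 0, 0.002, 0.018, 0.024, 0, 0, 0, 0.003, 0.026, 0.033, 0, 0, 0, 0.003, 0.027, 0.0345, 0, 0, 0, 0.003, 0.027, 0.0345, 0, 0, 0]
}}

```text
time: 14.52
ee_pos: [0.4491, -0.0706, 0.2636]
eef_rot: [0.573, -0.415, 0.415, -0.572]
ft_force: [0.3, -1.1, -2.0]
width: 0.0239
```

```bash
python3 - <<'E'
from h import *
from bench import r
s=r.read_state();print(where(s),yawof(s),s["joint_positions"],s["ft_force"],s["torque"],s["width"])
p=r.camera("wrist");pickle.dump((p,s),open("w6.pkl","wb"));W=wristW(p,s);H=p["hand_eye"]
im=np.ascontiguousarray(p["image"][:,:,::-1]);cv2.imwrite("pics/w6.png",im)
cv2.imwrite("pics/w6z.png",cv2.resize(im[190:290,300:480],None,fx=4.4,fy=4.4,interpolation=cv2.INTER_CUBIC))
P=lambda rad,t,z:[*(c+rad*o+t*ty),z]
f=lambda X:np.round((proj(p,X,W)),1).tolist()
for h in (-.011,0,.011): print(h,"plate top L,R front",f([P(.079,.011,.189+h),P(.079,-.011,.189+h)]),"keeper lead top",f([P(.090,.007,.185+h),P(.090,-.007,.185+h)]))
pt=lambda P,dz=0:[P[0]+.038,-P[2]+.0565,P[1]+dz]
print("saw top arm corner y-,y+",np.round(proj(p,[pt((.0435,-.0025,.013)),pt((.0435,.0025,.013)),pt((0,-.0025,.0)),pt((0,.0025,.0))],H),1).tolist())
print("hex front corners",f([P(.065,.0375,.188),P(.065,-.0375,.188)]))
E
```

```text
[ 96.77  -0.52 263.61] -71.91981991602931 [-1.0714894  -0.24925504  0.99284125  1.86096168  0.21074925  1.42244392
 -1.38001694] [ 0.33632778 -1.1420833  -2.00325008] [ 0.01215234  0.11159699 -0.04133552] 0.023858530264727455
-0.011 plate top L,R front [[355.1, 220.6], [386.5, 220.6]] keeper lead top [[359.7, 234.2], [379.1, 234.2]]
0 plate top L,R front [[356.7, 224.4], [389.4, 224.4]] keeper lead top [[361.4, 238.5], [381.7, 238.5]]
0.011 plate top L,R front [[358.5, 228.5], [392.7, 228.5]] keeper lead top [[363.4, 243.1], [384.5, 243.1]]
saw top arm corner y-,y+ [[451.8, 269.3], [452.6, 261.5], [376.7, 262.0], [377.1, 254.6]]
hex front corners [[317.3, 203.5], [430.1, 203.6]]
```

View pics/w6z.png

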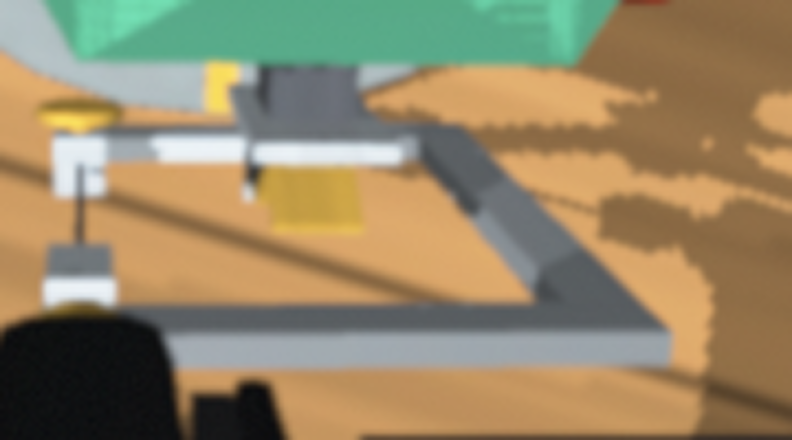

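```bash
python3 - <<'E'
from h import *
from bench import r
s=r.read_state();print(where(s))
print(rel(s,tcp(.081,.2635),-71.9),rel(s,tcp(.081,.2535),-71.9))
E
```

```text
[ 96.8   -0.67 263.73]
[-0.68  0.23 15.8  -0.   -0.03 -0.  ] [-0.68 10.23 15.8  -0.   -0.03 -0.  ]
```

Emit:
{"api": "arm_command", "payload": {
  "deltas": [-0.0005, 0, 0.006, 0, 0, 0, -0.0005, 0, 0.012, 0, 0, 0, -0.0005, 0, 0.0155, 0, 0, 0, -0.0005, 0, 0.0155, 0, 0, 0]
}}

```text
time: 15.08
ee_pos: [0.464, -0.0656, 0.2635]
eef_rot: [0.573, -0.415, 0.415, -0.572]
ft_force: [0.2, 1.0, -1.2]
width: 0.0239
```

```bash
python3 - <<'E'
from h import *
from bench import r
s=r.read_state();print(where(s),yawof(s),s["ft_force"],s["torque"],s["width"])
p=r.camera("wrist");pickle.dump((p,s),open("w7.pkl","wb"))
im=np.ascontiguousarray(p["image"][:,:,::-1])
cv2.imwrite("pics/w7z.png",cv2.resize(im[190:290,300:480],None,fx=4.4,fy=4.4,interpolation=cv2.INTER_CUBIC))
print(rel(s,tcp(.081,.2535),-71.9))
E
```

```text
[ 81.02  -0.32 263.5 ] -71.94495648855077 [ 0.23243802  0.99512938 -1.15966191] [ 0.01730862  0.1826885  -0.00885207] 0.023861873072229978
[-0.33 10.    0.02  0.03 -0.04  0.04]
```

View pics/w7z.png

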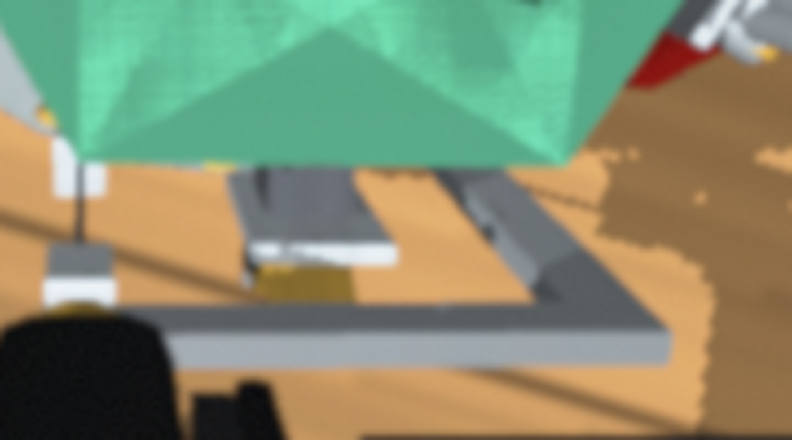

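Emit:
{"api": "arm_command", "payload": {
  "deltas": [0, 0.003, 0.0015, 0, 0, 0, 0, 0.006, 0.0015, 0, 0, 0, 0, 0.009, 0.0015, 0, 0, 0, 0, 0.012, 0.0015, 0, 0, 0]
}}

```text
time: 15.62
ee_pos: [0.4651, -0.0652, 0.2513]
eef_rot: [-0.572, 0.415, -0.415, 0.572]
ft_force: [-0.6, 0.0, -0.9]
width: 0.0236
```

```bash
python3 - <<'E'
from h import *
from bench import r
s=r.read_state();print(where(s),yawof(s),s["ft_force"],s["torque"],s["width"])
p=r.camera("wrist");pickle.dump((p,s),open("w8.pkl","wb"))
im=np.ascontiguousarray(p["image"][:,:,::-1])
cv2.imwrite("pics/w8z.png",cv2.resize(im[190:290,300:480],None,fx=4.4,fy=4.4,interpolation=cv2.INTER_CUBIC))
E
```

```text
[ 79.81  -0.36 251.27] -71.95443631743255 [-0.60208157  0.01853374 -0.85545103] [-0.00655837  0.16524035 -0.02397795] 0.02358900902732557
```

View pics/w8z.png

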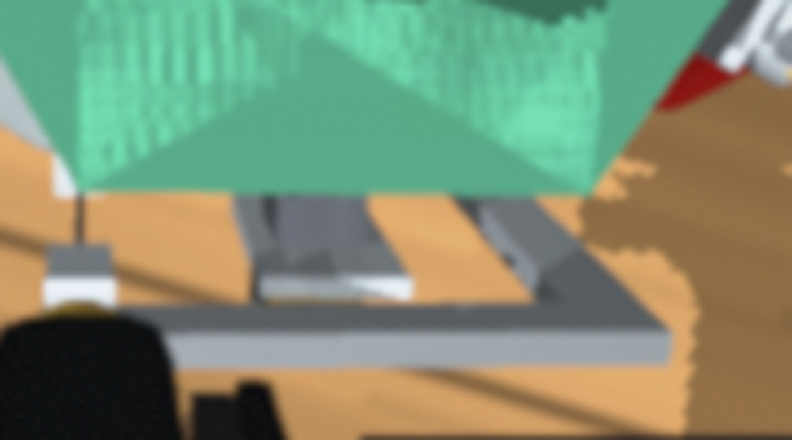

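Emit:
{"api": "arm_command", "payload": {
  "deltas": [0, 0.002, -0.0005, 0, 0, 0, 0, 0.004, -0.0005, 0, 0, 0, 0, 0.006, -0.0005, 0, 0, 0, 0, 0.008, -0.0005, 0, 0, 0]
}}

```text
time: 16.18
ee_pos: [0.4647, -0.0653, 0.2434]
eef_rot: [-0.572, 0.415, -0.415, 0.572]
ft_force: [0.1, -0.1, -1.6]
width: 0.0238
```

```bash
python3 - <<'E'
from h import *
from bench import r
s=r.read_state();print(where(s),yawof(s),s["ft_force"],s["torque"],s["width"])
p=r.camera("wrist");pickle.dump((p,s),open("w9.pkl","wb"))
im=np.ascontiguousarray(p["image"][:,:,::-1])
cv2.imwrite("pics/w9z.png",cv2.resize(im[190:290,300:480],None,fx=4.4,fy=4.4,interpolation=cv2.INTER_CUBIC))
E
```

```text
[ 80.23  -0.35 243.38] -71.94737391739342 [ 0.12401713 -0.11788696 -1.58055491] [-0.03411571  0.15785957  0.01595251] 0.023790139077792864
```

View pics/w9z.png

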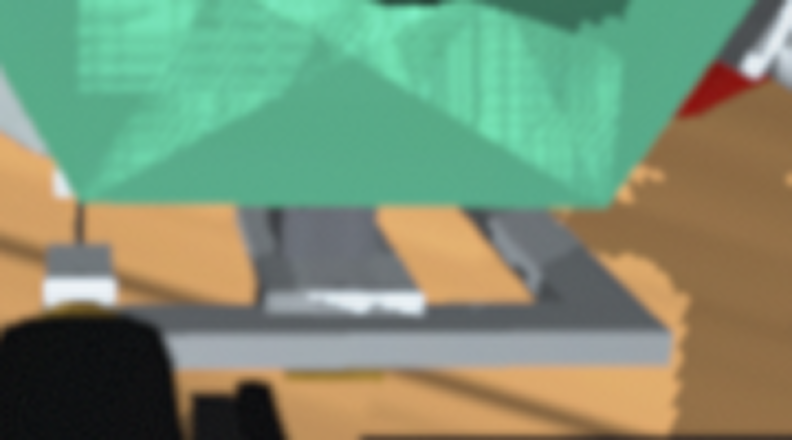

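The arm is now between the plate's top edge (zoom v≈300) and the brass lead-in (zoom 335,375). I continue down slowly.

Emit:
{"api": "arm_command", "payload": {
  "deltas": [0, 0.002, 0, 0, 0, 0, 0, 0.004, 0, 0, 0, 0, 0, 0.006, 0, 0, 0, 0]
}}

```text
time: 16.6
ee_pos: [0.4647, -0.0653, 0.2374]
eef_rot: [-0.572, 0.415, -0.415, 0.572]
ft_force: [0.6, 0.3, -0.8]
width: 0.0237
```

Emit:
{"api": "arm_command", "payload": {
  "deltas": [0, 0.0015, 0, 0, 0, 0, 0, 0.003, 0, 0, 0, 0]
}}

```text
time: 16.85
ee_pos: [0.4653, -0.0652, 0.2348]
eef_rot: [-0.572, 0.415, -0.416, 0.573]
ft_force: [2.2, 0.8, 2.4]
width: 0.0237
```

Emit:
{"api": "arm_command", "payload": {
  "deltas": [0, 0.0015, 0, 0, 0, 0, 0, 0.003, 0, 0, 0, 0]
}}

```text
time: 17.1
ee_pos: [0.4652, -0.0653, 0.2318]
eef_rot: [-0.572, 0.415, -0.416, 0.573]
ft_force: [3.4, 1.2, -1.0]
width: 0.0237
```

```bash
python3 - <<'E'
from h import *
from bench import r
s=r.read_state();print(where(s),yawof(s),s["ft_force"],s["torque"],s["width"])
p=r.camera("wrist");pickle.dump((p,s),open("w10.pkl","wb"))
im=np.ascontiguousarray(p["image"][:,:,::-1])
cv2.imwrite("pics/w10z.png",cv2.resize(im[190:290,300:480],None,fx=4.4,fy=4.4,interpolation=cv2.INTER_CUBIC))
E
```

```text
[ 79.75  -0.46 231.79] -71.94230864927695 [ 3.36844111  1.17501655 -1.04663358] [ 0.22537728 -0.64423031  0.12544181] 0.02374646184850176
```

View pics/w10z.png

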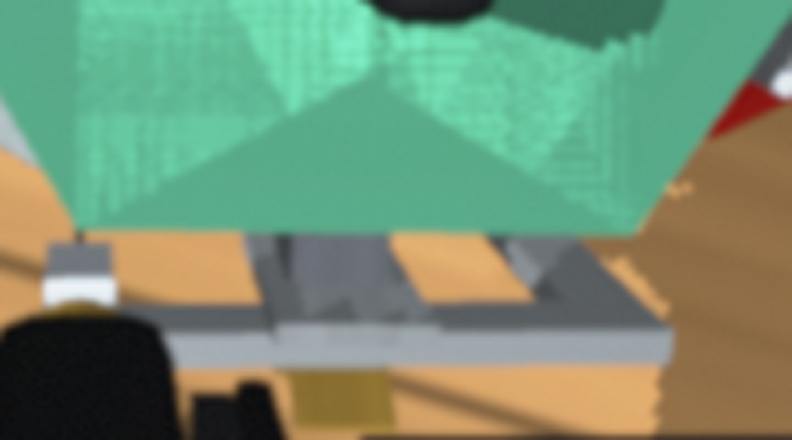

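Emit:
{"api": "arm_command", "payload": {
  "deltas": [0, 0.002, 0, 0, 0, 0, 0, 0.004, 0, 0, 0, 0, 0, 0.006, 0, 0, 0, 0]
}}

```text
time: 17.52
ee_pos: [0.4648, -0.0652, 0.2254]
eef_rot: [-0.572, 0.415, -0.415, 0.572]
ft_force: [4.5, 1.2, 0.1]
width: 0.0238
```

Emit:
{"api": "arm_command", "payload": {
  "deltas": [0, 0.0015, 0, 0, 0, 0, 0, 0.003, 0, 0, 0, 0]
}}

```text
time: 17.77
ee_pos: [0.4648, -0.0653, 0.2224]
eef_rot: [-0.572, 0.415, -0.415, 0.572]
ft_force: [3.9, 2.1, 0.5]
width: 0.0241
```

Still sliding with the keeper open; I continue in 1 mm rows.

Emit:
{"api": "arm_command", "payload": {
  "deltas": [0, 0.001, 0, 0, 0, 0, 0, 0.002, 0, 0, 0, 0]
}}

```text
time: 18.02
ee_pos: [0.4648, -0.0654, 0.2205]
eef_rot: [-0.572, 0.415, -0.415, 0.572]
ft_force: [4.0, 1.3, 0.1]
width: 0.0237
```

Emit:
{"api": "arm_command", "payload": {
  "deltas": [0, 0.001, 0, 0, 0, 0, 0, 0.002, 0, 0, 0, 0]
}}

```text
time: 18.27
ee_pos: [0.4646, -0.0653, 0.2184]
eef_rot: [0.572, -0.415, 0.415, -0.572]
ft_force: [3.3, 1.5, -0.4]
width: 0.0234
```

Emit:
{"api": "arm_command", "payload": {
  "deltas": [0, 0.001, 0, 0, 0, 0, 0, 0.002, 0, 0, 0, 0]
}}

```text
time: 18.52
ee_pos: [0.4643, -0.0654, 0.2162]
eef_rot: [0.572, -0.416, 0.415, -0.572]
ft_force: [2.6, 1.2, -2.0]
width: 0.0238
```

Emit:
{"api": "arm_command", "payload": {
  "deltas": [0, 0.001, 0, 0, 0, 0, 0, 0.001, 0, 0, 0, 0]
}}

```text
time: 18.77
ee_pos: [0.4644, -0.0656, 0.2155]
eef_rot: [0.572, -0.416, 0.415, -0.572]
ft_force: [-0.7, 0.7, 1.4]
width: 0.0241
```

Emit:
{"api": "arm_command", "payload": {
  "deltas": [0, 0.0005, 0, 0, 0, 0, 0, 0.001, 0, 0, 0, 0]
}}

```text
time: 19.02
ee_pos: [0.4647, -0.0656, 0.2147]
eef_rot: [0.572, -0.416, 0.415, -0.572]
ft_force: [-1.5, -0.8, 5.8]
width: 0.0236
```

```bash
python3 - <<'E'
from h import *
from bench import r
s=r.read_state();print(where(s),yawof(s),s["ft_force"],s["torque"],s["width"])
p=r.camera("wrist");pickle.dump((p,s),open("w11.pkl","wb"))
im=np.ascontiguousarray(p["image"][:,:,::-1])
cv2.imwrite("pics/w11z.png",cv2.resize(im[190:290,300:480],None,fx=4.4,fy=4.4,interpolation=cv2.INTER_CUBIC))
E
```

```text
[ 80.36  -0.55 214.69] -71.96746722118247 [-1.46909044 -0.7966376   5.77400192] [-0.28590314  0.6753892  -0.10190675] 0.023649161409202646
```

View pics/w11z.png

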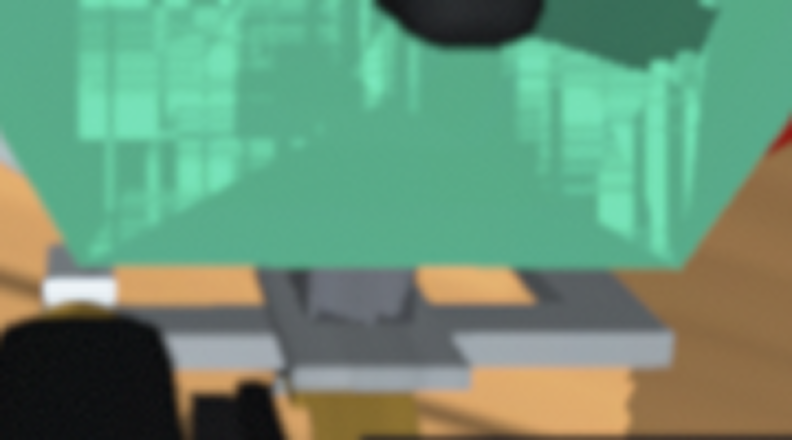

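Emit:
{"api": "arm_command", "payload": {
  "deltas": [0, -0.0008, 0, 0, 0, 0, 0, -0.0008, 0, 0, 0, 0]
}}

```text
time: 19.32
ee_pos: [0.4647, -0.0655, 0.2153]
eef_rot: [0.572, -0.415, 0.415, -0.572]
ft_force: [-0.0, -0.1, 2.9]
width: 0.0238
```

Emit:
{"api": "arm_command", "payload": {
  "deltas": [0, 0, 0, 0, 0, 0, 0, 0, 0, 0, 0, 0, 0, 0, 0, 0, 0, 0, 0, 0, 0, 0, 0, 0, 0, 0, 0, 0, 0, 0],
  "hand": 0.7
}}

```text
time: 19.95
ee_pos: [0.4647, -0.0653, 0.2153]
eef_rot: [-0.572, 0.415, -0.415, 0.572]
ft_force: [-0.1, -0.4, -0.5]
width: 0.0594
```

```bash
python3 - <<'E'
from h import *
from bench import r
s=r.read_state();print(where(s),yawof(s),s["ft_force"],s["torque"],s["width"])
p=r.camera("wrist");pickle.dump((p,s),open("w12.pkl","wb"))
cv2.imwrite("pics/w12.png",p["image"][:,:,::-1])
E
```

```text
[ 80.24  -0.34 215.3 ] -71.94942392129869 [-0.05922306 -0.4148369  -0.48960044] [-0.01778549  0.08962885 -0.03587451] 0.05944042609224384
```

View pics/w12.png

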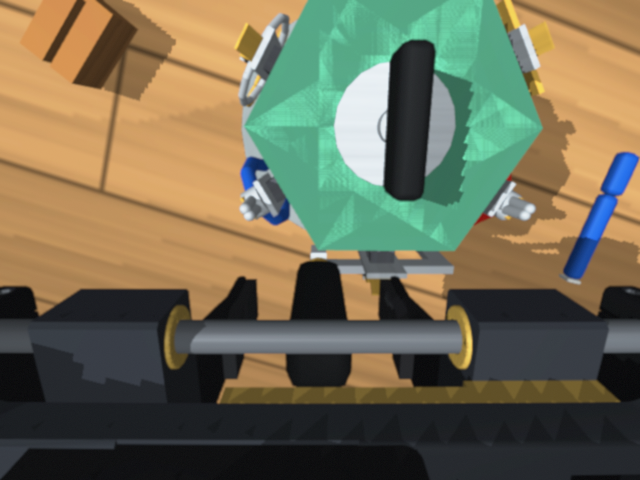

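The jaws are clear on both sides and the saw stays in place. I lift straight up.

Emit:
{"api": "arm_command", "payload": {
  "deltas": [0, -0.015, 0, 0, 0, 0, 0, -0.04, 0, 0, 0, 0, 0, -0.075, 0, 0, 0, 0, 0, -0.11, 0, 0, 0, 0, 0, -0.13, 0, 0, 0, 0, 0, -0.13, -0.03, 0, 0, 0, 0, -0.13, -0.04, 0, 0, 0, 0, -0.13, -0.04, 0, 0, 0]
}}

```text
time: 21.0
ee_pos: [0.4267, -0.0779, 0.3458]
eef_rot: [-0.571, 0.416, -0.415, 0.573]
ft_force: [0.7, 0.4, -0.4]
width: 0.0611
```

```bash
python3 - <<'E'
from h import *
from bench import r
s=r.read_state();print(where(s),s["ft_force"],s["joint_positions"])
p=r.camera("wrist");pickle.dump((p,s),open("w13.pkl","wb"))
cv2.imwrite("pics/w13.png",p["image"][:,:,::-1])
p2=r.camera("scene");cv2.imwrite("pics/s13.png",cv2.resize(p2["image"][:,:,::-1][120:320,230:430],None,fx=3,fy=3,interpolation=cv2.INTER_CUBIC))
E
```

```text
[120.33  -0.49 345.79] [ 0.67605631  0.36869392 -0.35506428] [-1.04179936 -0.35305501  0.87667732  1.74981412  0.26770559  1.61999029
 -1.43868362]
```

View pics/w13.png

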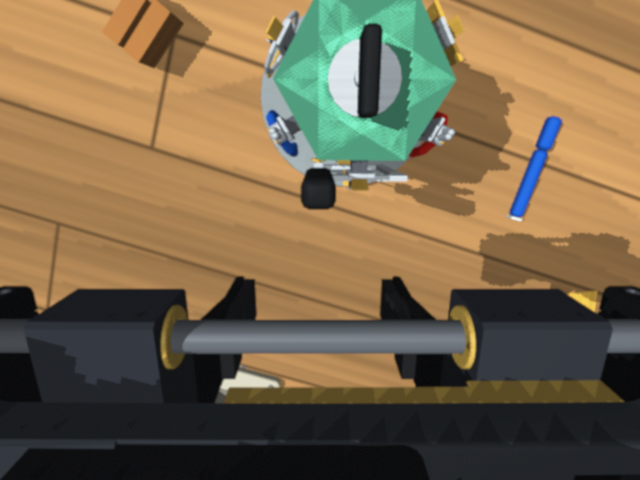

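View pics/s13.png

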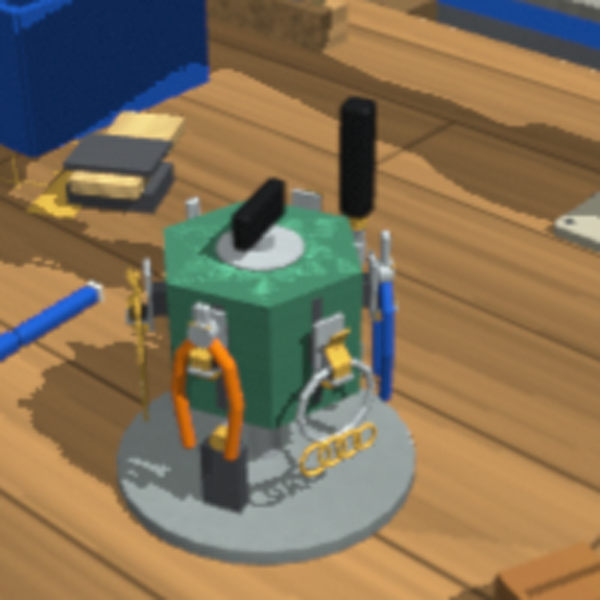

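```bash
python3 - <<'E'
from h import *
p,s=pickle.load(open("w13.pkl","rb"));W=wristW(p,s)
im=np.ascontiguousarray(p["image"][:,:,::-1]);x0,y0,S=290,140,6
z=cv2.resize(im[y0:y0+80,x0:x0+130],None,fx=S,fy=S,interpolation=cv2.INTER_CUBIC)
P=lambda rad,t,z:[*(c+rad*o+t*ty),z]
def ln(a,b,col):
    u=(proj(p,[a,b],W)+.5-[x0,y0])*S;cv2.line(z,*[tuple(int(v) for v in q) for q in u],col,1)
h=.0045
for d in (-.0025,.0025): ln(P(.0815+d,.0435,.172+h-.004),P(.0815+d,-.0435,.172+h-.004),(0,0,255))
ln(P(.079,.011,.189+h),P(.079,-.011,.189+h),(255,0,0))
ln(P(.090,.007,.185+h),P(.090,-.007,.185+h),(255,0,255))
cv2.imwrite("pics/w13z.png",z)
E
```

```text
(no output)
```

View pics/w13z.png

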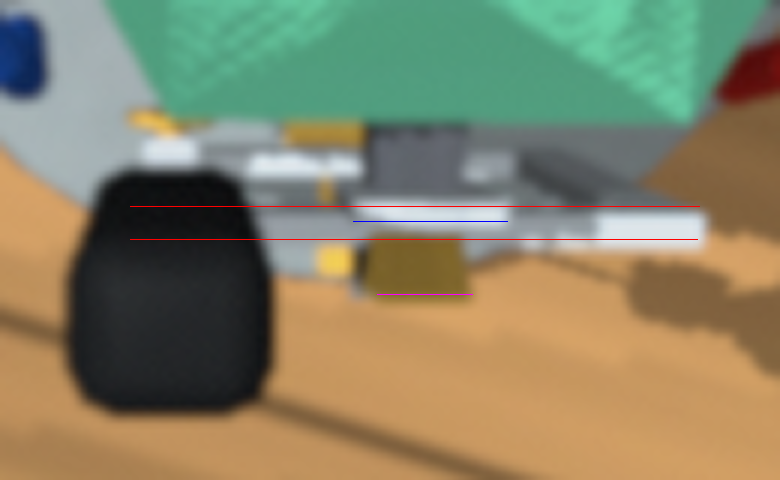

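The keeper's lead-in edge is at its closed position and the arm is at seat level below it. The marker and the stand look undisturbed. I hand in the job.

```bash
python3 - <<'E'
from bench import r
print(r.close_job()); print(r.read_state()["time"])
E
```

```text
the job is handed in; nothing more can be done
None
the job is handed in; nothing more can be done
```

The saw is hanging on the empty hook, handle up, with the keeper closed over it, and I handed the job in at about 21 s. `close_job` reports no verdict, so success rests on my own checks.

- **Stand:** I turned the drum half a turn by its knob. The empty hook then lay over the front mark, matching the expected geometry within about 1 px (under 1 mm).
- **Hanging the saw:**
  - I lowered the saw between the back plate and the keeper. The keeper pushed sideways with about 4.5 N and resisted downward with about 4 N.
  - The sideways push then vanished as the keeper snapped shut. The seat pad took about 7 N, well under the 22 N limit.
  - The seat turned out to be about 4–5 mm above nominal.
- **Last checks:**
  - After release and retreat, the wrist picture matched the expected positions to about 1 px: the arm at seat level below a closed keeper.
  - The handle stood upright in the scene picture.
  - The gripper was clear, with force readings under 1 N.

The jar and bench block were never touched, but I did not look at them again at the end. The marker was in the last pictures and looked unmoved.

One mismatch: the wrist camera put the saw about 2 mm off the tool axis, while the fixed cameras put it on the axis. I followed the wrist camera, because it showed the saw and hook together. The arm went in without jamming.

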